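# Fit up a butt-weld test joint

### The arm

A 7-joint arm with a two-finger parallel gripper is mounted at the origin on the work surface. World frame = base frame: x ahead of the robot, y to its left, z up, the work surface at z = 0. Lengths are in mm, angles in rad, forces in N, time in s.
With the tool pointing down it reaches from about 425 to 975 mm from the base axis. Payload 16.7 kg.
Tool frame: the origin (TCP) lies where the fingers leave the gripper's body, on its centre line; the fingertips stand 73 mm ahead of it and the grasp point (between the pads) lies 54 mm ahead of it (arm.tip_reach is the distance from the TCP to the fingertips, in mm); z points along the fingers, y is the line along which they close (so a half turn about z gives the same grasp; the last joint's range is limited). The gripper opens to 85 mm and grips with 20 to 120 N. Pads are 22 mm wide; open, the fingers measure 114 mm over their backs; the gripper's body (76 mm by 85 mm) begins 54 mm behind the grasp point. The pads swing forward as they close: fully open they stand 13 mm farther back than shut.
Start: joints at [0.99, 0.426, 0.074, 1.606, -0.034, 1.111, -0.067], TCP at [282.457, -613.025, 303.902] pointing down, gripper open.
Joint ranges: [-2.85, 2.85], [-0.5, 2.14], [-1.23, 1.37], [0.21, 2.46], [-1.02, 4.16], [0.16, 2.05], [-2.73, 2.73]. Speed limits (rad/s): [1.89, 1.89, 2.39, 2.39, 3.01, 3.01, 3.01].

### API

Orientations are given as a 3x3 rotation matrix whose columns are the frame's x, y, z axes.
In Python, from workcell import arm gives the robot as it stands.
- The arm moves only by the tool drive_tool, never from a script. Its argument "steps" is a list of rows, each an object with "offset": the shift along the tool's x, y, z in units of 30 mm (1.0 is 30 mm), a list of three; "spin": the turn about the tool's z in units of 5 degrees (1.0 is 5 degrees); "fingers": the opening, from 0 (shut) to 1 (fully open). A call has 1 to 20 rows; each row shifts and turns the commanded pose from where the row before left it, along the tool's axes as they then stand; what a row does not reach is not made up. A row lasts 1/10 s, in which the tool goes at most 50 mm and 8.59 degrees, less where a joint would pass 70% of its speed; a pose out of reach is approached as far as the arm can. A call is refused whole if a number of a shift passes 1 or a number of a turn 1, either way. A call with a gripper value outside its range is refused whole. The fingers move at their own pace and stop on an object; "force" is the grip in N (left out, the last holds). Time passes only in rows, so rows that do not move let the fingers close. It gives the time, the measured TCP pose, the force, the opening and the grip force at its end, in the units of the state.
- arm.observe(): the state, without advancing time (a new reading comes with each control period).
- arm.capture(name): name is "scene" or "side" or "wrist"; returns (picture, depth): 480x640x3 uint8, red, green, blue; 480x640 float32, mm along the optical axis (not along the pixel's ray), 0 where there is no reading.
- arm.calibration(name): a dict with "mtx" (3x3 intrinsics, pixels), "dist" ([k1, k2, p1, p2, k3] as OpenCV has them; the pictures are not rectified), "view" (4x4, takes a point from world to camera coordinates); the wrist camera has in their place "hand_eye" (4x4, takes a point from camera to tool coordinates, whose origin is the TCP and whose axes are the flange's). Camera axes: x right, y up, looking along -z (the intrinsics and any distortion apply to the point x, -y, -z); pixel columns grow to the right and rows downward; lengths in mm; the calibration is good to about 2 mm. A picture is of the moment at which its call begins: read the wrist's pose just before it. calibration takes no time and is no camera call.
- arm.sign_off(): hands the job in; it is judged then, once.
Trained networks look in the newest picture that a camera, given by its name, has taken for a name from the list of things; names that differ only in an ending like _2 or _b are one class to them, and where a whole thing is asked for, a point or a joint stands for the part that bears it (a point fixed in the world has none). Each returns a list of dicts, best first, with "confidence" (0 to 1); they miss things now and then, are a little off and sometimes report something else, mostly with a low value. They report only what shows in the picture. A call takes as long as a camera call. They do not tell look-alikes from the thing itself.
- arm.boxes_of(label, camera): "point" ([x, y, z] in mm, in the coordinates of the camera as it stood for that picture, good to about 4 mm: the middle of the surface that is visible of it).
- arm.regions_of(label, camera): "region" (480x640 bool, what is visible of it).
- arm.pinpoint(label, camera): "point" ([x, y, z] in mm, in the coordinates of the camera as it stood for that picture, good to about 4 mm: a listed point, or the origin of a listed thing).
The state is a dict: "time_s": time; "q": joint angles; "dq": joint speeds; "effort": joint torques, N m; "eef_pos": TCP position; "tcp_rot": TCP orientation; "force": force on the tool from outside, world axes, zero at the start; "moment": the same for the moment, N m; "opening": finger opening in mm; "finger_force": force on a finger pad.
Only numpy, scipy, OpenCV 4.12 (cv2) and the standard library are available. Lean on these libraries where they do the work, as an engineer would, in place of code of your own. Each camera call takes 0.05 s, during which the arm holds its last target. There are 200 camera calls.

### The job

Fit up the weld test joint on the fixture plate: stand the spacer bar along the middle of the copper strip, then lay the two steel plates flat on the fixture, one on each side of the bar, the long plate on the side of the brass earth lug and the short plate on the side of the plain end block. Each plate lies centred on the bar, its long sides square to the bar, with its end close up to it (within a centimetre). Last, stand the notched bridge on top of both plates, straight across the joint and centred, its notch straddling the bar, and let go of everything.

Things in the scene. Friction and masses are not known exactly. Their poses are not given: they have to be found in the camera images.
- fixture: Fixed flat blue-painted steel plate, 280 x 130 x 12 mm, lying on the table; the work surface of the job. Origin: centre of its underside (its top is 12 mm higher). Its x axis runs along its 280 mm length, towards the lug or the end block; its y axis runs along a flush copper strip, 26 mm wide, that crosses the middle of the plate. Place and yaw vary.
- earth_lug: Fixed brass block, 22 x 36 x 14 mm, with an upright round brass stud (40 mm high in all), standing on the fixture near one of its two short ends, 126 mm from the copper strip; which end varies. Origin: centre of its underside.
- end_block: Fixed plain dark steel bar, 22 x 80 x 24 mm high, on the fixture near the other short end, 126 mm from the copper strip. Origin: centre of its underside.
- spacer_bar: Loose slim steel bar, 70 mm long (its x), 12 mm wide (its y), 22 mm high, 0.14 kg. Origin: centre of its underside. In the finished joint its x lies along the copper strip. It is the same turned half round.
- long_plate: Loose flat steel plate, 92 mm long (its x), 44 mm wide (its y), 15 mm thick, about 0.47 kg. Origin: centre of its underside. In the finished joint its x is square to the spacer bar (so along the fixture's x); its centre is then 52 mm from the bar's centre plus the gap. It is the same turned half round.
- short_plate: Loose flat steel plate, 62 mm long (its x), 44 mm wide (its y), 15 mm thick, about 0.32 kg. Origin: centre of its underside. In the finished joint its x is square to the spacer bar; its centre is then 37 mm from the bar's centre plus the gap. It is the same turned half round.
- bridge: Loose notched steel bar standing on two feet, 110 mm long (its x), 14 mm thick (its y), 38 mm high, 0.39 kg; notch 44 mm wide, 15 mm high in the middle of its underside. Origin: midway between the feet, at their soles. Finished: its x square to the spacer bar, soles on both plates (27 mm above the fixture's underside), notch over the bar, which stands 7 mm above the plates. Same turned half round.
There are look-alikes about, which are no part of the job. Leave any purple or red look-alike of the long_plate alone.

How it is judged:
By the outcome, as a careful person would: the job done as asked, in the order asked, and still so for the second after the job is handed in, with the robot touching nothing.
It also fails if it takes over 104 s, if anything falls off the work surface, if the arm or the gripper's body presses on something with over 40 N, if the wrist force passes 120 N, or if a joint passes its speed limit or range.

## Working session

There is one attempt and no reset: what is moved stays moved. The work goes in short steps, Python scripts to look and compute and a tool call to move; the robot and the scene stay as the last step left them, time stands still between calls to the robot, and variables do not carry over. Pictures are saved under pics/ and viewed, at most 14 in all, crops included, and the job is handed in when it is done.

Besides the shell and the picture viewer there is one more tool, called after ">>>" by a JSON object that holds its "name" and its "arguments", one argument or row to a line. drive_tool: Moves the arm, as the interface text tells. Its arguments: {"type":"object","properties":{"steps":{"type":"array"},"force":{"type":"number"}},"required":["steps"]}

```bash
ls; mkdir -p pics
cat > h.py <<'E'
import numpy as np, cv2
from workcell import arm
def snap(n,fn=None):
    s=arm.observe(); im,d=arm.capture(n); c=arm.calibration(n)
    if 'view' in c: T=np.linalg.inv(np.array(c['view']))
    else:
        W=np.eye(4);W[:3,:3]=np.array(s['tcp_rot']);W[:3,3]=s['eef_pos'];T=W@np.array(c['hand_eye'])
    if fn: cv2.imwrite('pics/'+fn,im[:,:,::-1])
    return im,d,c,T
def cloud(d,c,T):
    v,u=np.mgrid[0:480,0:640]
    p=cv2.undistortPoints(np.stack([u.ravel(),v.ravel()],1).astype(np.float64)[:,None],np.array(c['mtx'],float),np.array(c['dist'],float))[:,0]
    z=d.ravel().astype(float); P=np.stack([p[:,0]*z,-p[:,1]*z,-z],1)
    return (P@T[:3,:3].T+T[:3,3]).reshape(480,640,3)
E
python3 - <<'E'
from h import *
for n in('scene','side','wrist'):
    im,d,c,T=snap(n,n+'0.png'); print(n,T.round(3).tolist(),np.array(c['mtx']).round(1).tolist(),c['dist'])
print(arm.observe())
E
```

```text
pics
scene [[-0.19, -0.775, 0.603, 1128.623], [0.982, -0.16, 0.104, 71.754], [0.016, 0.612, 0.791, 730.944], [0.0, 0.0, 0.0, 1.0]] [[450.4, 0.0, 316.0], [0.0, 450.4, 244.7], [0.0, 0.0, 1.0]] [-0.05394992  0.          0.          0.          0.        ]
side [[-0.822, 0.357, -0.445, 176.43], [-0.57, -0.487, 0.662, 600.481], [0.019, 0.797, 0.603, 598.585], [0.0, 0.0, 0.0, 1.0]] [[477.6, 0.0, 312.9], [0.0, 477.6, 237.9], [0.0, 0.0, 1.0]] [-0.01316095  0.          0.          0.          0.        ]
wrist [[0.418, 0.878, 0.234, 341.536], [-0.908, 0.404, 0.109, -585.352], [0.001, -0.258, 0.966, 373.622], [0.0, 0.0, 0.0, 1.0]] [[358.2, 0.0, 315.2], [0.0, 358.2, 238.7], [0.0, 0.0, 1.0]] [-0.07358777  0.          0.          0.          0.        ]
{'time_s': 0.15, 'q': array([ 0.98948594,  0.42660009,  0.07389176,  1.60647461, -0.03409119,
        1.11081244, -0.06710804]), 'dq': array([-0.00024334, -0.00077875,  0.00052038, -0.00139065, -0.00040276,
       -0.000176  ,  0.00113556]), 'effort': array([ 3.95092269e-03, -9.50311732e+01,  3.76353711e+00, -4.63762951e+01,
        1.93467946e-02,  7.86090241e-03,  1.76359680e-05]), 'eef_pos': array([ 282.35265668, -612.82723091,  303.3582153 ]), 'tcp_rot': array([[ 9.08238394e-01,  4.18452812e-01, -5.13050299e-04],
       [ 4.18453117e-01, -9.08237954e-01,  8.98177406e-04],
       [-9.01268923e-05, -1.03044670e-03, -9.99999465e-01]]), 'force': array([ 0.0961466 ,  0.28510238, -0.79999916]), 'moment': array([-0.02213408, -0.01901483,  0.01927526]), 'finger_force': 0.0, 'opening': 85.46439842145584}
```

View pics/scene0.png

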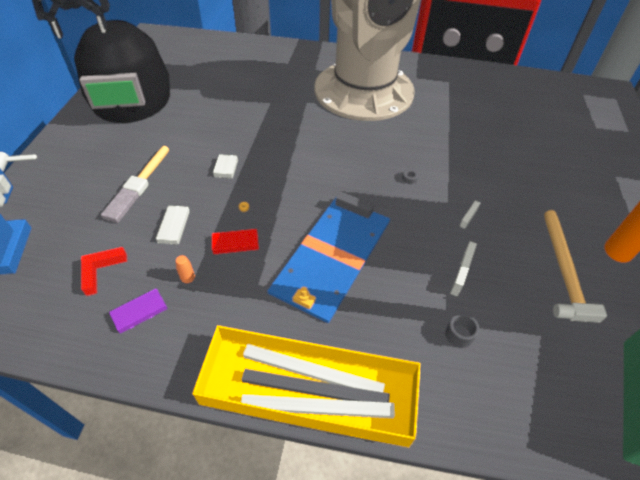

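View pics/side0.png

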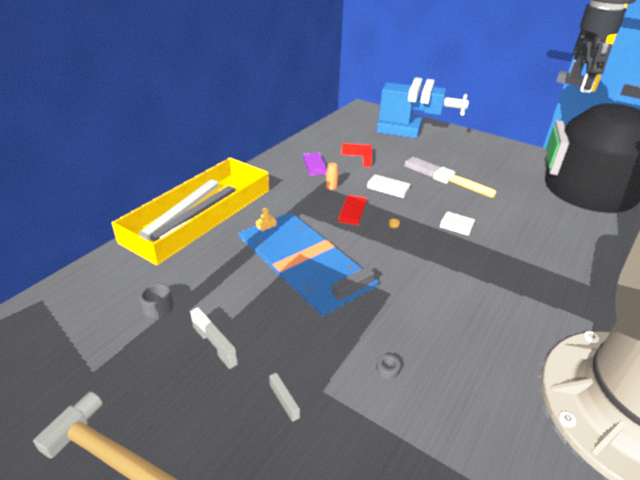

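The scene view shows the fixture at (330,260), with the lug at its far end (305,298) and the end block near the robot (355,208). The spacer bar is at (470,214), the bridge at (464,268), the long white plate at (173,225) and the short one at (226,166). The side view agrees.

```bash
cat > m.py <<'E'
from h import *
names=['fixture','earth_lug','end_block','spacer_bar','long_plate','short_plate','bridge']
def meas(cam,names):
    im,d,c,T=snap(cam); P=cloud(d,c,T)
    for n in names:
        for r in arm.regions_of(n,cam)[:2]:
            m=r['region']&(d>0); Q=P[m]
            if len(Q)<20: continue
            zt=np.percentile(Q[:,2],90); t=Q[np.abs(Q[:,2]-zt)<4]
            (cx,cy),(w,h),a=cv2.minAreaRect(t[:,:2].astype(np.float32))
            if w<h: w,h,a=h,w,a+90
            v,u=np.nonzero(m)
            print(cam,n,round(r['confidence'],2),'px',u.mean().round(),v.mean().round(),'n',len(t),'ztop',zt.round(1),'c',round(cx,1),round(cy,1),'med',t.mean(0).round(1),'wh',round(w,1),round(h,1),'yaw',round((a+90)%180-90,1))
E
python3 - <<'E'
from m import *
meas('scene',names); meas('side',names)
E
```

```text
scene fixture 0.9 px 329.0 260.0 n 6540 ztop 13.7 c 592.0 12.7 med [606.   10.6  12.1] wh 280.0 130.6 yaw -17.9
scene earth_lug 0.62 px 304.0 297.0 n 42 ztop 49.5 c 714.3 -20.1 med [714.6 -19.8  50.9] wh 11.6 11.2 yaw 77.7
scene end_block 0.63 px 354.0 204.0 n 281 ztop 36.9 c 468.4 37.5 med [469.1  37.8  35.8] wh 77.4 25.5 yaw 72.1
scene end_block 0.28 px 225.0 166.0 n 312 ztop 15.9 c 392.1 -276.1 med [ 393.3 -275.8   14.3] wh 63.4 44.0 yaw 5.2
scene spacer_bar 0.6 px 469.0 215.0 n 118 ztop 23.5 c 432.6 285.0 med [434.  284.3  22.3] wh 68.7 12.2 yaw -23.8
scene long_plate 0.83 px 235.0 241.0 n 784 ztop 16.3 c 601.4 -186.9 med [ 602.2 -186.8   14.8] wh 92.0 47.6 yaw -70.9
scene long_plate 0.81 px 173.0 224.0 n 677 ztop 16.3 c 585.3 -328.1 med [ 586.9 -327.5   14.8] wh 95.4 42.9 yaw 7.2
scene bridge 0.68 px 463.0 269.0 n 311 ztop 39.4 c 584.3 269.5 med [588.8 267.9  38. ] wh 111.0 13.9 yaw -15.0
side fixture 0.76 px 303.0 260.0 n 5387 ztop 13.5 c 591.6 12.7 med [589.9  20.3  12.2] wh 281.9 133.1 yaw -17.9
side earth_lug 0.79 px 265.0 220.0 n 25 ztop 47.7 c 713.2 -17.8 med [712.3 -17.3  48.3] wh 10.5 10.5 yaw -51.9
side end_block 0.79 px 352.0 283.0 n 413 ztop 37.0 c 468.5 38.0 med [468.   40.2  35.9] wh 80.8 24.1 yaw 72.8
side spacer_bar 0.98 px 284.0 397.0 n 386 ztop 23.0 c 431.3 286.4 med [429.6 287.8  22. ] wh 70.0 13.1 yaw -24.4
side long_plate 0.74 px 388.0 185.0 n 375 ztop 16.2 c 586.2 -327.8 med [ 585.7 -325.9   14.9] wh 92.4 47.1 yaw 7.2
side long_plate 0.73 px 313.0 163.0 n 287 ztop 16.3 c 793.3 -311.7 med [ 790.9 -308.3   14.9] wh 97.2 43.2 yaw -43.5
side short_plate 0.89 px 457.0 223.0 n 366 ztop 16.1 c 391.6 -277.6 med [ 390.8 -274.7   14.9] wh 62.1 49.8 yaw 5.4
side bridge 0.67 px 284.0 397.0 n 390 ztop 23.0 c 432.0 286.0 med [429.8 287.7  22. ] wh 71.5 13.1 yaw -24.4
```

```bash
cat > p.py <<'E'
import sys
from h import *
# usage: p.py x y z yaw -> rows in units needed
s=arm.observe(); R=np.array(s['tcp_rot']); p=np.array(s['eef_pos'])
x,y,z,yaw=map(float,sys.argv[1:5]); cy=np.degrees(np.arctan2(R[1,0],R[0,0]))
off=R.T@(np.array([x,y,z])-p)/30
dy=(yaw-cy+180)%360-180; a=np.radians(yaw)
R2=np.array([[np.cos(a),np.sin(a),0],[np.sin(a),-np.cos(a),0],[0,0,-1]])
print('t',s['time_s'],'pos',p.round(1),'yaw',cy.round(2),'off now-axes',off.round(2),'spin',round(-dy/5,2),'off after spin',(R2.T@(np.array([x,y,z])-p)/30).round(2),'op',s['opening'].round(1),'tip',arm.tip_reach,'q',s['q'].round(2))
E
python3 p.py 560 -100 304 24.7
```

```text
Traceback (most recent call last):
  File "p.py", line 9, in <module>
    print('t',s['time_s'],'pos',p.round(1),'yaw',cy.round(2),'off now-axes',off.round(2),'spin',round(-dy/5,2),'off after spin',(R2.T@(np.array([x,y,z])-p)/30).round(2),'op',s['opening'].round(1),'tip',arm.tip_reach,'q',s['q'].round(2))
                                                                                                                                                                              ^^^^^^^^^^^^^^^^^^
AttributeError: 'float' object has no attribute 'round'
```

>>> {"name": "drive_tool", "arguments": {
  "steps": [
    {"offset":[0.78,-0.58,0],"spin":0,"fingers":0.6},
    {"offset":[0.78,-0.58,0],"spin":0,"fingers":0.6},
    {"offset":[0.78,-0.58,0],"spin":0,"fingers":0.6},
    {"offset":[0.78,-0.58,0],"spin":0,"fingers":0.6},
    {"offset":[0.78,-0.58,0],"spin":0,"fingers":0.6},
    {"offset":[0.78,-0.58,0],"spin":0,"fingers":0.6},
    {"offset":[0.78,-0.58,0],"spin":0,"fingers":0.6},
    {"offset":[0.78,-0.58,0],"spin":0,"fingers":0.6},
    {"offset":[0.78,-0.58,0],"spin":0,"fingers":0.6},
    {"offset":[0.78,-0.58,0],"spin":0,"fingers":0.6},
    {"offset":[0.78,-0.58,0],"spin":0,"fingers":0.6},
    {"offset":[0.78,-0.58,0],"spin":0,"fingers":0.6},
    {"offset":[0.78,-0.58,0],"spin":0,"fingers":0.6},
    {"offset":[0.78,-0.58,0],"spin":0,"fingers":0.6},
    {"offset":[0.78,-0.58,0],"spin":0,"fingers":0.6},
    {"offset":[0.78,-0.58,0],"spin":0,"fingers":0.6},
    {"offset":[0.78,-0.58,0],"spin":0,"fingers":0.6},
    {"offset":[0.78,-0.58,0],"spin":0,"fingers":0.6},
    {"offset":[0.78,-0.58,0],"spin":0,"fingers":0.6},
    {"offset":[0.78,-0.58,0],"spin":0,"fingers":0.6}
  ]
}}

```text
time_s: 2.95
eef_pos: [562.4, -100.1, 304.1]
tcp_rot: [[0.908, 0.418, 0.0], [0.418, -0.908, -0.0], [0.0, 0.0, -1.0]]
force: [1.0, -1.0, 0.6]
opening: 51.6
finger_force: 0.0
```

```bash
python3 p.py 431.5 286 200 155.9
```

```text
Traceback (most recent call last):
  File "p.py", line 9, in <module>
    print('t',s['time_s'],'pos',p.round(1),'yaw',cy.round(2),'off now-axes',off.round(2),'spin',round(-dy/5,2),'off after spin',(R2.T@(np.array([x,y,z])-p)/30).round(2),'op',s['opening'].round(1),'tip',arm.tip_reach,'q',s['q'].round(2))
                                                                                                                                                                              ^^^^^^^^^^^^^^^^^^
AttributeError: 'float' object has no attribute 'round'
```

```bash
sed -i "s/s\['opening'\].round(1)/s['opening']/" p.py; python3 p.py 431.5 286 200 155.9
```

```text
t 2.95 pos [ 562.4 -100.1  304.1] yaw 24.73 off now-axes [  1.42 -13.51   3.47] spin -26.23 off after spin [9.24 9.97 3.47] op 51.57984647868388 tip 72.6 q [ 0.25  0.27 -0.22  1.83  0.07  1.05 -1.14]
```

>>> {"name": "drive_tool", "arguments": {
  "steps": [
    {"offset":[0.1,-0.965,0.2],"spin":0,"fingers":0.5},
    {"offset":[0.1,-0.965,0.2],"spin":0,"fingers":0.5},
    {"offset":[0.1,-0.965,0.2],"spin":0,"fingers":0.5},
    {"offset":[0.1,-0.965,0.2],"spin":0,"fingers":0.5},
    {"offset":[0.1,-0.965,0.2],"spin":0,"fingers":0.5},
    {"offset":[0.1,-0.965,0.2],"spin":0,"fingers":0.5},
    {"offset":[0.1,-0.965,0.2],"spin":0,"fingers":0.5},
    {"offset":[0.1,-0.965,0.2],"spin":0,"fingers":0.5},
    {"offset":[0.1,-0.965,0.2],"spin":0,"fingers":0.5},
    {"offset":[0.1,-0.965,0.2],"spin":0,"fingers":0.5},
    {"offset":[0.1,-0.965,0.2],"spin":0,"fingers":0.5},
    {"offset":[0.1,-0.965,0.2],"spin":0,"fingers":0.5},
    {"offset":[0.1,-0.965,0.2],"spin":0,"fingers":0.5},
    {"offset":[0.1,-0.965,0.2],"spin":0,"fingers":0.5},
    {"offset":[0,0,0],"spin":-1,"fingers":0.5},
    {"offset":[0,0,0],"spin":-1,"fingers":0.5},
    {"offset":[0,0,0],"spin":-1,"fingers":0.5},
    {"offset":[0,0,0],"spin":-1,"fingers":0.5},
    {"offset":[0,0,0],"spin":-1,"fingers":0.5},
    {"offset":[0,0,0],"spin":-1,"fingers":0.5}
  ]
}}

```text
time_s: 4.95
eef_pos: [430.5, 284.6, 220.1]
tcp_rot: [[0.574, 0.819, 0.0], [0.819, -0.574, 0.0], [0.0, 0.0, -1.0]]
force: [1.1, 0.1, -1.0]
opening: 42.7
finger_force: 0.0
```

>>> {"name": "drive_tool", "arguments": {
  "steps": [
    {"offset":[0,0,0],"spin":-1,"fingers":0.5},
    {"offset":[0,0,0],"spin":-1,"fingers":0.5},
    {"offset":[0,0,0],"spin":-1,"fingers":0.5},
    {"offset":[0,0,0],"spin":-1,"fingers":0.5},
    {"offset":[0,0,0],"spin":-1,"fingers":0.5},
    {"offset":[0,0,0],"spin":-1,"fingers":0.5},
    {"offset":[0,0,0],"spin":-1,"fingers":0.5},
    {"offset":[0,0,0],"spin":-1,"fingers":0.5},
    {"offset":[0,0,0],"spin":-1,"fingers":0.5},
    {"offset":[0,0,0],"spin":-1,"fingers":0.5},
    {"offset":[0,0,0],"spin":-1,"fingers":0.5},
    {"offset":[0,0,0],"spin":-1,"fingers":0.5},
    {"offset":[0,0,0],"spin":-1,"fingers":0.5},
    {"offset":[0,0,0],"spin":-1,"fingers":0.5},
    {"offset":[0,0,0],"spin":-1,"fingers":0.5},
    {"offset":[0,0,0],"spin":-1,"fingers":0.5},
    {"offset":[0,0,0],"spin":-1,"fingers":0.5},
    {"offset":[0,0,0],"spin":-1,"fingers":0.5},
    {"offset":[0,0,0],"spin":-1,"fingers":0.5},
    {"offset":[0,0,0],"spin":-1,"fingers":0.5}
  ]
}}

```text
time_s: 6.95
eef_pos: [430.5, 284.5, 220.1]
tcp_rot: [[-0.906, 0.424, 0.0], [0.424, 0.906, 0.0], [-0.0, 0.0, -1.0]]
force: [0.2, -0.6, 0.5]
opening: 42.9
finger_force: 0.0
```

```bash
python3 p.py 431.5 286 76.5 155.9
python3 - <<'E'
from m import *
meas('wrist',['spacer_bar','bridge'])
E
```

```text
t 6.95 pos [430.5 284.5 220.1] yaw 154.93 off now-axes [-0.01  0.06  4.79] spin -0.19 off after spin [-0.01  0.06  4.79] op 42.86767515820529 tip 72.6 q [ 0.04  0.4  -0.9   2.    0.39  0.92  0.07]
wrist spacer_bar 0.95 px 316.0 226.0 n 1330 ztop 23.2 c 430.0 285.1 med [429.1 285.7  22.4] wh 69.2 11.5 yaw -24.8
wrist bridge 0.66 px 366.0 359.0 n 706 ztop 39.4 c 550.5 276.7 med [550.2 276.   38.6] wh 44.1 13.9 yaw -14.1
```

>>> {"name": "drive_tool", "arguments": {
  "steps": [
    {"offset":[0,0.02,0.9],"spin":0,"fingers":0.5},
    {"offset":[0,0,0.9],"spin":0,"fingers":0.5},
    {"offset":[0,0,0.9],"spin":0,"fingers":0.5},
    {"offset":[0,0,0.9],"spin":0,"fingers":0.5},
    {"offset":[0,0,0.7],"spin":0,"fingers":0.5},
    {"offset":[0,0,0.4],"spin":0,"fingers":0.5},
    {"offset":[0,0,0],"spin":0,"fingers":0.0},
    {"offset":[0,0,0],"spin":0,"fingers":0},
    {"offset":[0,0,0],"spin":0,"fingers":0},
    {"offset":[0,0,0],"spin":0,"fingers":0},
    {"offset":[0,0,0],"spin":0,"fingers":0},
    {"offset":[0,0,0],"spin":0,"fingers":0},
    {"offset":[0,0,0],"spin":0,"fingers":0},
    {"offset":[0,0,0],"spin":0,"fingers":0}
  ],
  "force": 60
}}

```text
time_s: 8.5
eef_pos: [431.2, 285.4, 79.9]
tcp_rot: [[-0.904, 0.427, 0.001], [0.427, 0.904, 0.001], [-0.001, 0.001, -1.0]]
force: [-2.3, -0.4, 8.5]
opening: 10.4
finger_force: 60.6
```

```bash
python3 p.py 591.8 12.7 150 72.1; python3 p.py 591.8 12.7 90 72.1
```

```text
t 8.5 pos [431.2 285.4  79.9] yaw 154.72 off now-axes [-8.73 -5.93 -2.34] spin 16.52 off after spin [-7.    7.89 -2.34] op 10.448894238146607 tip 72.6 q [-0.12  0.6  -0.73  2.08  0.64  0.69 -0.14]
t 8.5 pos [431.2 285.4  79.9] yaw 154.72 off now-axes [-8.72 -5.93 -0.34] spin 16.52 off after spin [-7.    7.89 -0.34] op 10.448894238146607 tip 72.6 q [-0.12  0.6  -0.73  2.08  0.64  0.69 -0.14]
```

>>> {"name": "drive_tool", "arguments": {
  "steps": [
    {"offset":[0,0,-0.5],"spin":0,"fingers":0},
    {"offset":[0,0,-0.8],"spin":0,"fingers":0},
    {"offset":[0,0,-0.8],"spin":0,"fingers":0},
    {"offset":[0,0,-0.4],"spin":1,"fingers":0},
    {"offset":[0,0,0],"spin":1,"fingers":0},
    {"offset":[0,0,0],"spin":1,"fingers":0},
    {"offset":[0,0,0],"spin":1,"fingers":0},
    {"offset":[0,0,0],"spin":1,"fingers":0},
    {"offset":[0,0,0],"spin":1,"fingers":0},
    {"offset":[0,0,0],"spin":1,"fingers":0},
    {"offset":[0,0,0],"spin":1,"fingers":0},
    {"offset":[0,0,0],"spin":1,"fingers":0},
    {"offset":[0,0,0],"spin":1,"fingers":0},
    {"offset":[0,0,0],"spin":1,"fingers":0},
    {"offset":[0,0,0],"spin":1,"fingers":0},
    {"offset":[0,0,0],"spin":1,"fingers":0},
    {"offset":[0,0,0],"spin":1,"fingers":0},
    {"offset":[0,0,0],"spin":1,"fingers":0},
    {"offset":[0,0,0],"spin":1,"fingers":0}
  ]
}}

```text
time_s: 10.4
eef_pos: [430.6, 285.3, 155.2]
tcp_rot: [[0.267, 0.964, 0.0], [0.964, -0.267, 0.001], [0.001, 0.0, -1.0]]
force: [-0.3, 0.5, -1.0]
opening: 10.6
finger_force: 59.4
```

>>> {"name": "drive_tool", "arguments": {
  "steps": [
    {"offset":[-0.6,0.68,0],"spin":0.5,"fingers":0},
    {"offset":[-0.7,0.79,0],"spin":0,"fingers":0},
    {"offset":[-0.7,0.79,0],"spin":0,"fingers":0},
    {"offset":[-0.7,0.79,0],"spin":0,"fingers":0},
    {"offset":[-0.7,0.79,0],"spin":0,"fingers":0},
    {"offset":[-0.7,0.79,0],"spin":0,"fingers":0},
    {"offset":[-0.7,0.79,0],"spin":0,"fingers":0},
    {"offset":[-0.7,0.79,0],"spin":0,"fingers":0},
    {"offset":[-0.7,0.79,0],"spin":0,"fingers":0},
    {"offset":[-0.4,0.45,0],"spin":0,"fingers":0},
    {"offset":[-0.2,0.25,0],"spin":0,"fingers":0},
    {"offset":[0,0,0],"spin":0,"fingers":0}
  ]
}}

```text
time_s: 11.6
eef_pos: [589.8, 20.2, 154.6]
tcp_rot: [[0.307, 0.952, 0.001], [0.952, -0.307, 0.0], [0.001, 0.0, -1.0]]
force: [0.8, 0.6, -1.3]
opening: 10.5
finger_force: 59.4
```

```bash
python3 - <<'E'
from m import *
meas('wrist',['spacer_bar'])
im,d,c,T=snap('side','side1.png'); meas('side',['spacer_bar']);snap('wrist','w1.png')
E
python3 p.py 591.8 12.7 92.5 72.1
```

```text
side spacer_bar 0.81 px 298.0 229.0 n 110 ztop 97.0 c 584.5 27.6 med [591.   33.4  95.9] wh 70.4 22.4 yaw 66.6
t 11.9 pos [589.1  22.1 154.1] yaw 72.32 off now-axes [-0.27  0.18  2.05] spin 0.04 off after spin [-0.27  0.18  2.05] op 10.15305177064855 tip 72.6 q [ 0.18  0.5  -0.42  1.9   0.27  0.8  -0.69]
```

View pics/w1.png

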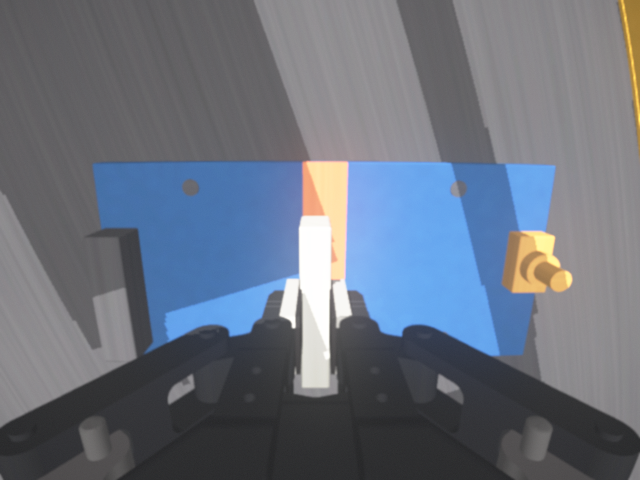

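The wrist view shows the bar held straight, with its front end at (314,220). The strip is centred on the plate at columns 303–348, the lug is at right (530,265) and the end block at left (120,290).

>>> {"name": "drive_tool", "arguments": {
  "steps": [
    {"offset":[-0.27,0.18,0.4],"spin":0,"fingers":0},
    {"offset":[0,0,0.6],"spin":0,"fingers":0},
    {"offset":[0,0,0.5],"spin":0,"fingers":0},
    {"offset":[0,0,0.3],"spin":0,"fingers":0},
    {"offset":[0,0,0.1],"spin":0,"fingers":0},
    {"offset":[0,0,0],"spin":0,"fingers":0},
    {"offset":[0,0,0],"spin":0,"fingers":0},
    {"offset":[0,0,0],"spin":0,"fingers":0}
  ]
}}

```text
time_s: 12.7
eef_pos: [592.5, 11.7, 97.6]
tcp_rot: [[0.305, 0.952, 0.001], [0.952, -0.305, 0.0], [0.0, 0.001, -1.0]]
force: [0.6, -0.1, -2.0]
opening: 10.2
finger_force: 59.4
```

```bash
python3 p.py 591.8 12.7 92 72.1;python3 - <<'E'
from m import *
meas('side',['spacer_bar']);meas('scene',['spacer_bar'])
E
```

```text
t 12.7 pos [592.5  11.7  97.6] yaw 72.24 off now-axes [ 0.02 -0.03  0.19] spin 0.03 off after spin [ 0.02 -0.03  0.19] op 10.230993287422468 tip 72.6 q [ 0.17  0.58 -0.39  1.92  0.32  0.7  -0.72]
scene spacer_bar 0.72 px 340.0 250.0 n 72 ztop 40.5 c 599.7 34.2 med [600.   34.5  39.6] wh 26.9 13.1 yaw 70.6
```

>>> {"name": "drive_tool", "arguments": {
  "steps": [
    {"offset":[0.03,-0.03,0.1],"spin":0,"fingers":0},
    {"offset":[0,0,0.07],"spin":0,"fingers":0},
    {"offset":[0,0,0],"spin":0,"fingers":0},
    {"offset":[0,0,0],"spin":0,"fingers":0.15},
    {"offset":[0,0,0],"spin":0,"fingers":0.25},
    {"offset":[0,0,0],"spin":0,"fingers":0.35},
    {"offset":[0,0,0],"spin":0,"fingers":0.45},
    {"offset":[0,0,0],"spin":0,"fingers":0.5},
    {"offset":[0,0,-0.4],"spin":0,"fingers":0.5},
    {"offset":[0,0,-0.8],"spin":0,"fingers":0.5},
    {"offset":[0,0,-0.9],"spin":0,"fingers":0.6},
    {"offset":[0,0,-0.9],"spin":0,"fingers":0.7},
    {"offset":[0,0,-0.9],"spin":0,"fingers":0.8}
  ]
}}

```text
time_s: 14.2
eef_pos: [591.4, 12.8, 210.9]
tcp_rot: [[0.305, 0.952, 0.001], [0.952, -0.305, 0.0], [0.0, 0.0, -1.0]]
force: [0.5, -0.5, 0.2]
opening: 68.4
finger_force: 0.0
```

```bash
python3 p.py 586 -327.5 180 7.2;python3 - <<'E'
from m import *
meas('side',['spacer_bar']);meas('wrist',['spacer_bar','fixture'])
E
```

```text
t 14.2 pos [591.4  12.8 210.9] yaw 72.25 off now-axes [-10.86   3.29   1.03] spin 13.01 off after spin [-1.6  11.23  1.03] op 68.35213339172249 tip 72.6 q [ 0.22  0.43 -0.45  1.86  0.23  0.9  -0.64]
side spacer_bar 0.91 px 303.0 250.0 n 180 ztop 34.6 c 593.2 15.3 med [592.4  16.4  33.7] wh 70.5 14.9 yaw 71.2
side spacer_bar 0.2 px 352.0 283.0 n 413 ztop 37.0 c 467.7 37.5 med [467.6  39.8  36. ] wh 81.4 23.7 yaw 72.8
wrist spacer_bar 0.71 px 312.0 234.0 n 1521 ztop 35.2 c 592.0 13.4 med [592.5  14.5  34.3] wh 70.2 11.8 yaw 72.4
wrist fixture 0.83 px 316.0 223.0 n 48403 ztop 13.4 c 591.5 10.8 med [597.   16.7  12.5] wh 280.3 130.3 yaw -18.0
wrist fixture 0.21 px 147.0 255.0 n 3089 ztop 36.8 c 467.2 35.8 med [468.3  37.4  36. ] wh 80.3 22.9 yaw 72.5
```

>>> {"name": "drive_tool", "arguments": {
  "steps": [
    {"offset":[-0.9,0.275,0],"spin":0,"fingers":0.8},
    {"offset":[-0.9,0.275,0],"spin":0,"fingers":0.8},
    {"offset":[-0.9,0.275,0],"spin":0,"fingers":0.8},
    {"offset":[-0.9,0.275,0],"spin":0,"fingers":0.8},
    {"offset":[-0.9,0.275,0],"spin":0,"fingers":0.8},
    {"offset":[-0.9,0.275,0],"spin":0,"fingers":0.8},
    {"offset":[-0.9,0.275,0],"spin":0,"fingers":0.8},
    {"offset":[-0.9,0.275,0],"spin":0,"fingers":0.8},
    {"offset":[-0.9,0.275,0],"spin":0,"fingers":0.8},
    {"offset":[-0.9,0.275,0],"spin":0,"fingers":0.8},
    {"offset":[-0.9,0.275,0],"spin":0,"fingers":0.8},
    {"offset":[-0.9,0.275,0],"spin":0,"fingers":0.8},
    {"offset":[0,0,0],"spin":1,"fingers":0.8},
    {"offset":[0,0,0],"spin":1,"fingers":0.8},
    {"offset":[0,0,0],"spin":1,"fingers":0.8},
    {"offset":[0,0,0],"spin":1,"fingers":0.8},
    {"offset":[0,0,0],"spin":1,"fingers":0.8},
    {"offset":[0,0,0],"spin":1,"fingers":0.8},
    {"offset":[0,0,0],"spin":1,"fingers":0.8},
    {"offset":[0,0,0],"spin":1,"fingers":0.8}
  ]
}}

```text
time_s: 16.45
eef_pos: [586.5, -325.7, 207.5]
tcp_rot: [[0.848, 0.531, -0.002], [0.531, -0.848, 0.001], [-0.001, -0.002, -1.0]]
force: [0.3, 0.7, -0.1]
opening: 68.2
finger_force: 0.0
```

>>> {"name": "drive_tool", "arguments": {
  "steps": [
    {"offset":[0,0,0.2],"spin":1,"fingers":0.8},
    {"offset":[0,0,0.2],"spin":1,"fingers":0.8},
    {"offset":[0,0,0.2],"spin":1,"fingers":0.8},
    {"offset":[0,0,0.2],"spin":1,"fingers":0.8},
    {"offset":[0,0,0],"spin":1,"fingers":0.8},
    {"offset":[0,0,0],"spin":0,"fingers":0.8}
  ]
}}

```text
time_s: 17.05
eef_pos: [586.6, -325.6, 183.6]
tcp_rot: [[0.992, 0.125, -0.002], [0.125, -0.992, 0.001], [-0.002, -0.001, -1.0]]
force: [-0.3, -0.1, -0.0]
opening: 68.1
finger_force: 0.0
```

```bash
python3 - <<'E'
from m import *
meas('wrist',['long_plate'])
snap('wrist','w2.png')
E
python3 p.py 586 -327.5 77 7.2
```

```text
wrist long_plate 0.92 px 126.0 193.0 n 8131 ztop 15.9 c 601.5 -189.2 med [ 602.6 -191.1   15.1] wh 93.0 44.2 yaw -70.8
wrist long_plate 0.79 px 322.0 238.0 n 8099 ztop 16.1 c 585.1 -330.6 med [ 587.5 -330.2   15.3] wh 92.3 44.2 yaw 6.8
t 17.2 pos [ 586.9 -325.9  184.4] yaw 7.39 off now-axes [-0.03  0.05  3.58] spin 0.04 off after spin [-0.04  0.05  3.58] op 68.23511462375485 tip 72.6 q [ 0.48  0.54 -0.09  1.71  0.06  0.9  -1.08]
```

View pics/w2.png

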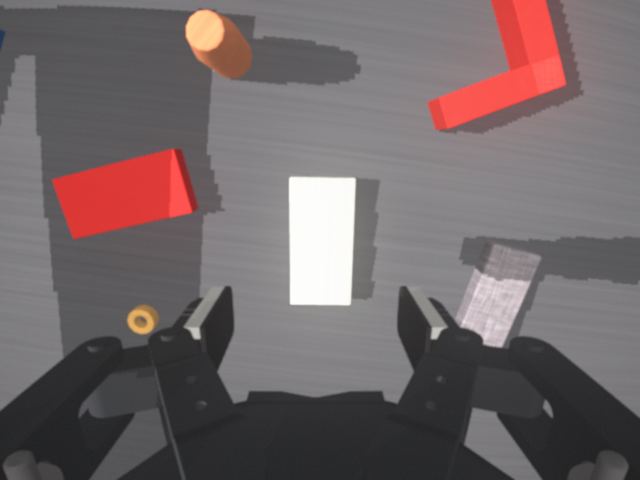

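The wrist view shows the white plate centred at (322,240) between the open fingers. The brush is at (500,290), clear of the right finger.

>>> {"name": "drive_tool", "arguments": {
  "steps": [
    {"offset":[-0.05,0.08,0.6],"spin":0,"fingers":0.8},
    {"offset":[0,0,0.9],"spin":0,"fingers":0.8},
    {"offset":[0,0,0.9],"spin":0,"fingers":0.8},
    {"offset":[0,0,0.8],"spin":0,"fingers":0.8},
    {"offset":[0,0,0.4],"spin":0,"fingers":0.8},
    {"offset":[0,0,0],"spin":0,"fingers":0.3},
    {"offset":[0,0,0],"spin":0,"fingers":0.3},
    {"offset":[0,0,0],"spin":0,"fingers":0.3},
    {"offset":[0,0,0],"spin":0,"fingers":0.3},
    {"offset":[0,0,0],"spin":0,"fingers":0.3},
    {"offset":[0,0,0],"spin":0,"fingers":0.3}
  ],
  "force": 70
}}

```text
time_s: 18.3
eef_pos: [586.1, -328.8, 77.8]
tcp_rot: [[0.992, 0.126, 0.001], [0.126, -0.992, -0.0], [0.001, 0.001, -1.0]]
force: [-3.1, 1.4, 7.6]
opening: 42.0
finger_force: 72.6
```

```bash
python3 p.py 645.5 -3.5 150 -17.8
```

```text
t 18.3 pos [ 586.1 -328.8   77.8] yaw 7.24 off now-axes [  3.33 -10.51  -2.41] spin 5.01 off after spin [ -1.43 -10.93  -2.41] op 41.952717180426845 tip 72.6 q [ 0.48  0.67 -0.08  1.75  0.08  0.72 -1.09]
```

>>> {"name": "drive_tool", "arguments": {
  "steps": [
    {"offset":[0,0,-0.4],"spin":0,"fingers":0.3},
    {"offset":[0,0,-0.8],"spin":0,"fingers":0.3},
    {"offset":[0,0,-0.8],"spin":0,"fingers":0.3},
    {"offset":[0,0,-0.5],"spin":1,"fingers":0.3},
    {"offset":[0,0,0],"spin":1,"fingers":0.3},
    {"offset":[0,0,0],"spin":1,"fingers":0.3},
    {"offset":[0,0,0],"spin":1,"fingers":0.3},
    {"offset":[0,0,0],"spin":1,"fingers":0.3},
    {"offset":[-0.1,-0.7,0],"spin":0,"fingers":0.3},
    {"offset":[-0.12,-0.95,0],"spin":0,"fingers":0.3},
    {"offset":[-0.12,-0.95,0],"spin":0,"fingers":0.3},
    {"offset":[-0.12,-0.95,0],"spin":0,"fingers":0.3},
    {"offset":[-0.12,-0.95,0],"spin":0,"fingers":0.3},
    {"offset":[-0.12,-0.95,0],"spin":0,"fingers":0.3},
    {"offset":[-0.12,-0.95,0],"spin":0,"fingers":0.3},
    {"offset":[-0.12,-0.95,0],"spin":0,"fingers":0.3},
    {"offset":[-0.12,-0.95,0],"spin":0,"fingers":0.3},
    {"offset":[-0.12,-0.95,0],"spin":0,"fingers":0.3},
    {"offset":[-0.12,-0.95,0],"spin":0,"fingers":0.3},
    {"offset":[-0.13,-0.73,0],"spin":0,"fingers":0.3}
  ]
}}

```text
time_s: 20.3
eef_pos: [645.2, -1.0, 152.5]
tcp_rot: [[0.953, -0.304, 0.0], [-0.304, -0.953, 0.001], [0.0, -0.001, -1.0]]
force: [1.1, 0.4, -4.0]
opening: 41.8
finger_force: 72.2
```

>>> {"name": "drive_tool", "arguments": {
  "steps": [
    {"offset":[0,0,0],"spin":0,"fingers":0.3},
    {"offset":[0,0,0],"spin":0,"fingers":0.3},
    {"offset":[0,0,0],"spin":0,"fingers":0.3}
  ]
}}

```text
time_s: 20.6
eef_pos: [644.9, -4.2, 152.2]
tcp_rot: [[0.952, -0.306, 0.0], [-0.306, -0.952, -0.0], [0.0, 0.0, -1.0]]
force: [-0.9, -0.7, -5.0]
opening: 42.0
finger_force: 72.2
```

```bash
python3 p.py 645.5 -3.5 90.5 -17.8
python3 - <<'E'
from m import *
meas('side',['long_plate','spacer_bar']);snap('wrist','w3.png')
E
```

```text
t 20.6 pos [644.9  -4.2 152.2] yaw -17.81 off now-axes [ 0.01 -0.03  2.06] spin -0.0 off after spin [ 0.01 -0.03  2.06] op 42.01035152556931 tip 72.6 q [-0.08  0.54 -0.01  1.79  0.01  0.81 -1.98]
side long_plate 0.82 px 352.0 209.0 n 464 ztop 16.3 c 602.8 -187.3 med [ 600.8 -183.9   14.9] wh 95.3 44.3 yaw -70.2
side long_plate 0.77 px 291.0 215.0 n 479 ztop 90.4 c 642.2 -1.4 med [6.317e+02 4.000e-01 8.930e+01] wh 88.7 46.5 yaw -17.8
side spacer_bar 0.59 px 302.0 251.0 n 177 ztop 34.6 c 592.3 15.6 med [592.4  16.4  33.7] wh 69.6 15.8 yaw 74.4
```

View pics/w3.png

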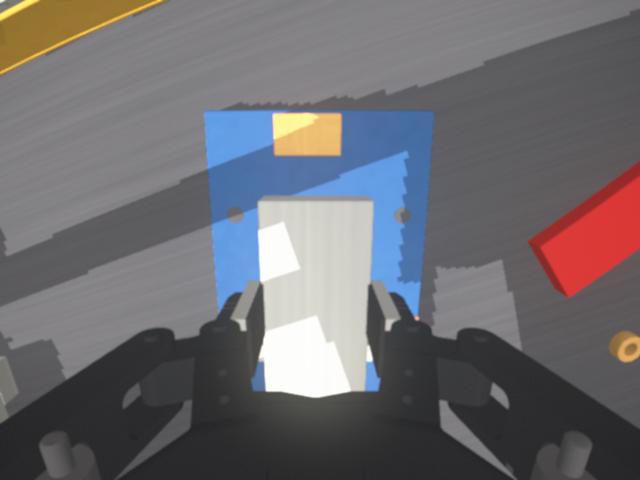

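The wrist view shows the plate held square over the fixture, its far end at row 198. The lug is ahead at (308,135) and clear.

>>> {"name": "drive_tool", "arguments": {
  "steps": [
    {"offset":[0,-0.02,0.5],"spin":0,"fingers":0.3},
    {"offset":[0,0,0.7],"spin":0,"fingers":0.3},
    {"offset":[0,0,0.5],"spin":0,"fingers":0.3},
    {"offset":[0,0,0.25],"spin":0,"fingers":0.3},
    {"offset":[0,0,0.08],"spin":0,"fingers":0.3},
    {"offset":[0,0,0],"spin":0,"fingers":0.3},
    {"offset":[0,0,0],"spin":0,"fingers":0.3},
    {"offset":[0,0,0],"spin":0,"fingers":0.3}
  ]
}}

```text
time_s: 21.6
eef_pos: [645.6, -2.6, 91.6]
tcp_rot: [[0.952, -0.305, 0.001], [-0.305, -0.952, 0.0], [0.001, -0.0, -1.0]]
force: [0.4, 0.2, -3.8]
opening: 42.1
finger_force: 72.2
```

```bash
python3 p.py 645.5 -3.5 90 -17.8
python3 - <<'E'
from m import *
meas('side',['long_plate']);meas('scene',['long_plate','spacer_bar'])
E
```

```text
t 21.6 pos [645.6  -2.6  91.6] yaw -17.76 off now-axes [0.01 0.03 0.05] spin 0.01 off after spin [0.01 0.03 0.05] op 42.0784244552886 tip 72.6 q [-0.08  0.62 -0.02  1.82  0.01  0.7  -1.99]
side long_plate 0.76 px 351.0 210.0 n 450 ztop 16.2 c 602.0 -185.6 med [ 600.8 -183.2   14.9] wh 96.1 44.0 yaw -70.6
side long_plate 0.71 px 315.0 164.0 n 255 ztop 16.1 c 792.0 -312.7 med [ 785.  -307.6   14.8] wh 93.9 43.8 yaw -46.2
scene long_plate 0.89 px 317.0 274.0 n 643 ztop 30.1 c 645.2 -0.4 med [657.6  -6.6  28.7] wh 92.9 44.1 yaw -18.0
scene long_plate 0.64 px 138.0 310.0 n 1054 ztop 16.0 c 791.7 -312.5 med [ 792.6 -312.5   14.7] wh 91.7 47.2 yaw -43.8
```

>>> {"name": "drive_tool", "arguments": {
  "steps": [
    {"offset":[0,0.03,0.05],"spin":0,"fingers":0.3},
    {"offset":[0,0,0.02],"spin":0,"fingers":0.3},
    {"offset":[0,0,0],"spin":0,"fingers":0.55},
    {"offset":[0,0,0],"spin":0,"fingers":0.65},
    {"offset":[0,0,0],"spin":0,"fingers":0.75},
    {"offset":[0,0,0],"spin":0,"fingers":0.8},
    {"offset":[0,0,-0.4],"spin":0,"fingers":0.8},
    {"offset":[0,0,-0.8],"spin":0,"fingers":0.8},
    {"offset":[0,0,-0.9],"spin":0,"fingers":0.8},
    {"offset":[0,0,-0.9],"spin":0,"fingers":0.8},
    {"offset":[0,0,-0.7],"spin":0,"fingers":0.8}
  ]
}}

```text
time_s: 22.95
eef_pos: [645.2, -3.5, 202.5]
tcp_rot: [[0.952, -0.305, 0.002], [-0.305, -0.952, 0.0], [0.002, -0.001, -1.0]]
force: [0.5, 0.2, -1.2]
opening: 68.6
finger_force: 0.0
```

```bash
python3 p.py 391.5 -277 190 5.3
python3 - <<'E'
from m import *
meas('scene',['long_plate','spacer_bar','short_plate']);meas('wrist',['long_plate','spacer_bar'])
E
```

```text
t 22.95 pos [645.2  -3.5 202.5] yaw -17.77 off now-axes [-5.27 11.26  0.4 ] spin -4.61 off after spin [-9.26  8.29  0.42] op 68.60227668634198 tip 72.6 q [-0.08  0.48 -0.01  1.76  0.01  0.9  -1.98]
scene long_plate 0.96 px 321.0 270.0 n 910 ztop 28.6 c 643.9 -1.1 med [645.9  -1.3  27.1] wh 94.0 44.9 yaw -17.7
scene long_plate 0.94 px 235.0 241.0 n 767 ztop 16.4 c 601.4 -187.0 med [ 602.4 -187.    15.1] wh 92.7 46.8 yaw -71.9
scene spacer_bar 0.76 px 335.0 248.0 n 187 ztop 35.0 c 592.0 15.7 med [592.7  15.9  33.9] wh 69.0 14.1 yaw 72.0
scene short_plate 0.58 px 225.0 166.0 n 323 ztop 15.7 c 390.7 -276.5 med [ 392.5 -275.8   14.1] wh 64.1 44.4 yaw 5.5
scene short_plate 0.53 px 304.0 298.0 n 38 ztop 49.5 c 713.7 -20.1 med [714.1 -20.   50.6] wh 11.9 10.4 yaw 24.8
wrist long_plate 0.67 px 562.0 213.0 n 6513 ztop 16.2 c 601.7 -188.7 med [ 602.7 -188.    15.4] wh 92.8 45.2 yaw -70.5
wrist long_plate 0.64 px 315.0 236.0 n 7719 ztop 28.1 c 644.2 -3.2 med [646.3  -3.9  27.2] wh 92.2 43.8 yaw -17.4
wrist spacer_bar 0.72 px 316.0 311.0 n 1492 ztop 34.7 c 592.3 12.7 med [592.7  12.4  33.9] wh 68.8 12.3 yaw 72.2
```

>>> {"name": "drive_tool", "arguments": {
  "steps": [
    {"offset":[-0.44,0.94,0],"spin":0,"fingers":0.8},
    {"offset":[-0.44,0.94,0],"spin":0,"fingers":0.8},
    {"offset":[-0.44,0.94,0],"spin":0,"fingers":0.8},
    {"offset":[-0.44,0.94,0],"spin":0,"fingers":0.8},
    {"offset":[-0.44,0.94,0],"spin":0,"fingers":0.8},
    {"offset":[-0.44,0.94,0],"spin":0,"fingers":0.8},
    {"offset":[-0.44,0.94,0],"spin":0,"fingers":0.8},
    {"offset":[-0.44,0.94,0],"spin":0,"fingers":0.8},
    {"offset":[-0.44,0.94,0],"spin":0,"fingers":0.8},
    {"offset":[-0.44,0.94,0],"spin":0,"fingers":0.8},
    {"offset":[-0.44,0.94,0],"spin":0,"fingers":0.8},
    {"offset":[-0.44,0.94,0],"spin":0,"fingers":0.8},
    {"offset":[0,0,0.1],"spin":-1,"fingers":0.8},
    {"offset":[0,0,0.1],"spin":-1,"fingers":0.8},
    {"offset":[0,0,0.1],"spin":-1,"fingers":0.8},
    {"offset":[0,0,0.1],"spin":-1,"fingers":0.8},
    {"offset":[0,0,0],"spin":-0.6,"fingers":0.8},
    {"offset":[0,0,0],"spin":0,"fingers":0.8},
    {"offset":[0,0,0],"spin":0,"fingers":0.8}
  ]
}}

```text
time_s: 25.2
eef_pos: [390.6, -277.4, 187.5]
tcp_rot: [[0.996, 0.089, -0.001], [0.089, -0.996, 0.0], [-0.001, -0.0, -1.0]]
force: [0.2, 0.7, 0.4]
opening: 68.4
finger_force: 0.0
```

```bash
python3 - <<'E'
from m import *
meas('wrist',['short_plate'])
E
python3 p.py 391.5 -277 77 5.3
```

```text
wrist short_plate 0.63 px 317.0 236.0 n 5333 ztop 16.1 c 390.6 -278.8 med [ 391.9 -278.8   15.2] wh 62.3 44.2 yaw 5.7
t 25.3 pos [ 390.7 -277.4  187.7] yaw 5.16 off now-axes [ 0.03 -0.01  3.69] spin -0.03 off after spin [ 0.03 -0.01  3.69] op 68.53155991580746 tip 72.6 q [ 0.47  0.26  0.02  2.14 -0.01  0.74 -0.99]
```

>>> {"name": "drive_tool", "arguments": {
  "steps": [
    {"offset":[0,0.03,0.6],"spin":-0.07,"fingers":0.8},
    {"offset":[0,0,0.9],"spin":0,"fingers":0.8},
    {"offset":[0,0,0.9],"spin":0,"fingers":0.8},
    {"offset":[0,0,0.9],"spin":0,"fingers":0.8},
    {"offset":[0,0,0.4],"spin":0,"fingers":0.8},
    {"offset":[0,0,0],"spin":0,"fingers":0.3},
    {"offset":[0,0,0],"spin":0,"fingers":0.3},
    {"offset":[0,0,0],"spin":0,"fingers":0.3},
    {"offset":[0,0,0],"spin":0,"fingers":0.3},
    {"offset":[0,0,0],"spin":0,"fingers":0.3},
    {"offset":[0,0,0],"spin":0,"fingers":0.3}
  ],
  "force": 70
}}

```text
time_s: 26.4
eef_pos: [391.3, -278.6, 77.7]
tcp_rot: [[0.995, 0.097, 0.001], [0.097, -0.995, -0.001], [0.001, 0.001, -1.0]]
force: [-2.5, 1.6, 8.3]
opening: 41.3
finger_force: 72.6
```

```bash
python3 p.py 553.2 26 150 -17.8
```

```text
t 26.4 pos [ 391.3 -278.6   77.7] yaw 5.58 off now-axes [ 6.36 -9.58 -2.41] spin 4.68 off after spin [  2.03 -11.32  -2.41] op 41.2968946538975 tip 72.6 q [ 0.48  0.46  0.01  2.2  -0.01  0.48 -0.98]
```

>>> {"name": "drive_tool", "arguments": {
  "steps": [
    {"offset":[0,0,-0.4],"spin":0,"fingers":0.3},
    {"offset":[0,0,-0.8],"spin":0,"fingers":0.3},
    {"offset":[0,0,-0.8],"spin":0,"fingers":0.3},
    {"offset":[0,0,-0.5],"spin":1,"fingers":0.3},
    {"offset":[0,0,0],"spin":1,"fingers":0.3},
    {"offset":[0,0,0],"spin":1,"fingers":0.3},
    {"offset":[0,0,0],"spin":1,"fingers":0.3},
    {"offset":[0,0,0],"spin":0.68,"fingers":0.3},
    {"offset":[0.15,-0.8,0],"spin":0,"fingers":0.3},
    {"offset":[0.17,-0.95,0],"spin":0,"fingers":0.3},
    {"offset":[0.17,-0.95,0],"spin":0,"fingers":0.3},
    {"offset":[0.17,-0.95,0],"spin":0,"fingers":0.3},
    {"offset":[0.17,-0.95,0],"spin":0,"fingers":0.3},
    {"offset":[0.17,-0.95,0],"spin":0,"fingers":0.3},
    {"offset":[0.17,-0.95,0],"spin":0,"fingers":0.3},
    {"offset":[0.17,-0.95,0],"spin":0,"fingers":0.3},
    {"offset":[0.17,-0.95,0],"spin":0,"fingers":0.3},
    {"offset":[0.17,-0.95,0],"spin":0,"fingers":0.3},
    {"offset":[0.17,-0.95,0],"spin":0,"fingers":0.3},
    {"offset":[0.15,-0.95,0],"spin":0,"fingers":0.3}
  ]
}}

```text
time_s: 28.4
eef_pos: [551.6, 25.7, 152.8]
tcp_rot: [[0.952, -0.306, 0.0], [-0.306, -0.952, 0.0], [0.0, -0.0, -1.0]]
force: [0.5, 0.0, -2.9]
opening: 41.7
finger_force: 72.1
```

>>> {"name": "drive_tool", "arguments": {
  "steps": [
    {"offset":[0,0,0],"spin":0,"fingers":0.3},
    {"offset":[0,0,0],"spin":0,"fingers":0.3},
    {"offset":[0,0,0],"spin":0,"fingers":0.3}
  ]
}}

```text
time_s: 28.7
eef_pos: [550.8, 23.7, 152.2]
tcp_rot: [[0.952, -0.307, -0.0], [-0.307, -0.952, -0.0], [-0.0, 0.0, -1.0]]
force: [-0.8, -1.1, -3.1]
opening: 41.9
finger_force: 72.2
```

```bash
python3 p.py 553.2 25.7 91 -17.8
python3 - <<'E'
from m import *
meas('side',['short_plate','spacer_bar']);meas('wrist',['long_plate','spacer_bar'])
E
```

```text
t 28.7 pos [550.8  23.7 152.2] yaw -17.86 off now-axes [ 0.06 -0.09  2.04] spin -0.01 off after spin [ 0.06 -0.09  2.04] op 41.94703271852699 tip 72.6 q [-0.18  0.42  0.02  2.01 -0.01  0.72 -2.03]
side short_plate 0.71 px 323.0 238.0 n 379 ztop 90.6 c 550.0 25.8 med [542.1  26.4  89.4] wh 63.1 42.7 yaw -19.5
side spacer_bar 0.65 px 299.0 252.0 n 126 ztop 34.5 c 596.8 25.5 med [595.5  26.6  33.6] wh 48.9 14.6 yaw 73.9
wrist long_plate 0.87 px 309.0 84.0 n 14518 ztop 28.3 c 640.7 -1.9 med [642.1  -2.5  27.4] wh 84.9 44.3 yaw -18.1
wrist long_plate 0.86 px 600.0 85.0 n 6013 ztop 16.4 c 596.2 -174.1 med [ 596.4 -166.3   15.5] wh 63.1 45.0 yaw -70.5
wrist spacer_bar 0.62 px 310.0 187.0 n 3090 ztop 35.0 c 591.9 13.3 med [592.2  13.3  34.1] wh 69.9 12.4 yaw 72.3
```

>>> {"name": "drive_tool", "arguments": {
  "steps": [
    {"offset":[0.06,-0.08,0.5],"spin":0,"fingers":0.3},
    {"offset":[0,0,0.7],"spin":0,"fingers":0.3},
    {"offset":[0,0,0.5],"spin":0,"fingers":0.3},
    {"offset":[0,0,0.25],"spin":0,"fingers":0.3},
    {"offset":[0,0,0.08],"spin":0,"fingers":0.3},
    {"offset":[0,0,0],"spin":0,"fingers":0.3},
    {"offset":[0,0,0],"spin":0,"fingers":0.3},
    {"offset":[0,0,0],"spin":0,"fingers":0.3}
  ]
}}

```text
time_s: 29.8
eef_pos: [554.1, 26.4, 91.5]
tcp_rot: [[0.952, -0.306, 0.001], [-0.306, -0.952, 0.0], [0.001, -0.001, -1.0]]
force: [1.5, 0.5, -3.8]
opening: 41.6
finger_force: 72.2
```

```bash
python3 p.py 553.2 25.7 90 -17.8
```

```text
t 29.8 pos [554.1  26.4  91.5] yaw -17.81 off now-axes [-0.02  0.03  0.05] spin -0.0 off after spin [-0.02  0.03  0.05] op 41.55156001396177 tip 72.6 q [-0.18  0.52  0.02  2.03 -0.01  0.6  -2.03]
```

>>> {"name": "drive_tool", "arguments": {
  "steps": [
    {"offset":[0,0.02,0.05],"spin":0,"fingers":0.3},
    {"offset":[0,0,0.02],"spin":0,"fingers":0.3},
    {"offset":[0,0,0],"spin":0,"fingers":0.55},
    {"offset":[0,0,0],"spin":0,"fingers":0.65},
    {"offset":[0,0,0],"spin":0,"fingers":0.75},
    {"offset":[0,0,0],"spin":0,"fingers":0.8},
    {"offset":[0,0,-0.4],"spin":0,"fingers":0.8},
    {"offset":[0,0,-0.8],"spin":0,"fingers":0.8},
    {"offset":[0,0,-0.9],"spin":0,"fingers":0.8},
    {"offset":[0,0,-0.9],"spin":0,"fingers":0.8},
    {"offset":[0,0,-0.9],"spin":0,"fingers":0.6}
  ]
}}

```text
time_s: 30.9
eef_pos: [553.4, 25.8, 207.8]
tcp_rot: [[0.952, -0.306, 0.001], [-0.306, -0.952, 0.0], [0.0, -0.0, -1.0]]
force: [0.1, -0.6, 0.6]
opening: 55.2
finger_force: 0.0
```

```bash
python3 p.py 585 269.5 200 -15
python3 - <<'E'
from m import *
meas('wrist',['short_plate','spacer_bar','long_plate']);meas('scene',['bridge']);snap('wrist','w4.png')
E
```

```text
t 30.9 pos [553.4  25.8 207.8] yaw -17.81 off now-axes [-1.48 -8.06  0.26] spin -0.56 off after spin [-1.09 -8.12  0.26] op 55.191063059837084 tip 72.6 q [-0.18  0.34  0.03  1.97 -0.01  0.83 -2.03]
wrist short_plate 0.97 px 315.0 234.0 n 5009 ztop 28.0 c 553.5 25.6 med [554.6  25.2  27.2] wh 62.4 44.1 yaw -17.6
wrist spacer_bar 0.87 px 315.0 180.0 n 1845 ztop 35.0 c 592.0 13.1 med [592.5  13.5  34.1] wh 70.0 12.4 yaw 72.3
wrist long_plate 0.92 px 315.0 95.0 n 9423 ztop 28.3 c 644.5 -3.2 med [645.6  -3.6  27.4] wh 91.9 44.5 yaw -17.7
wrist long_plate 0.79 px 572.0 84.0 n 7419 ztop 16.5 c 601.5 -188.6 med [ 601.6 -187.1   15.6] wh 93.9 44.8 yaw -70.6
scene bridge 0.97 px 464.0 268.0 n 331 ztop 39.2 c 583.1 269.9 med [587.3 268.6  38.1] wh 113.9 14.3 yaw -14.9
```

View pics/w4.png

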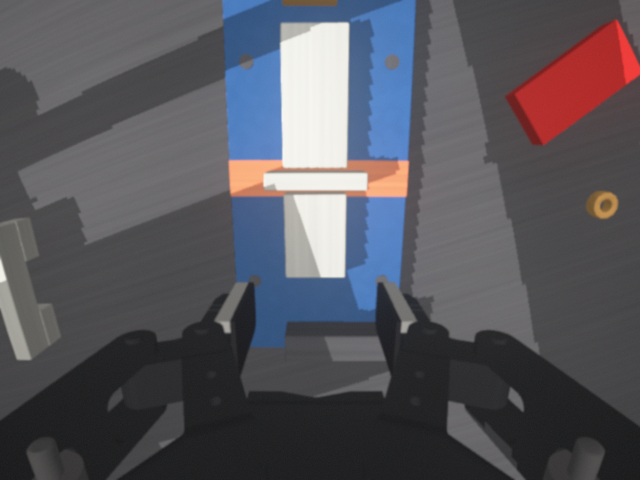

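The wrist view shows the joint fitted up squarely: long plate at (315,95), bar on the strip at (315,181), short plate at (315,236). The bridge stands at left (20,290).

>>> {"name": "drive_tool", "arguments": {
  "steps": [
    {"offset":[-0.16,-0.9,0],"spin":0,"fingers":0.55},
    {"offset":[-0.16,-0.9,0],"spin":0,"fingers":0.55},
    {"offset":[-0.16,-0.9,0],"spin":0,"fingers":0.55},
    {"offset":[-0.16,-0.9,0],"spin":0,"fingers":0.55},
    {"offset":[-0.16,-0.9,0],"spin":0,"fingers":0.55},
    {"offset":[-0.16,-0.9,0],"spin":0,"fingers":0.55},
    {"offset":[-0.16,-0.9,0],"spin":0,"fingers":0.55},
    {"offset":[-0.16,-0.9,0],"spin":0,"fingers":0.55},
    {"offset":[-0.2,-0.86,0],"spin":0,"fingers":0.55},
    {"offset":[0,0,0],"spin":-0.56,"fingers":0.55},
    {"offset":[0,0,0],"spin":0,"fingers":0.55},
    {"offset":[0,0,0],"spin":0,"fingers":0.55}
  ]
}}

```text
time_s: 32.45
eef_pos: [585.1, 268.8, 205.1]
tcp_rot: [[0.965, -0.261, -0.001], [-0.261, -0.965, -0.001], [-0.001, 0.001, -1.0]]
force: [-0.1, -0.7, 0.5]
opening: 47.0
finger_force: 0.0
```

```bash
python3 - <<'E'
from m import *
meas('wrist',['bridge'])
snap('wrist','w5.png')
E
python3 p.py 584 269.5 92 -15
```

```text
wrist bridge 0.66 px 316.0 236.0 n 3026 ztop 39.0 c 583.6 268.2 med [586.8 267.3  38.2] wh 109.8 13.6 yaw -14.7
wrist bridge 0.45 px 619.0 137.0 n 432 ztop 35.2 c 599.8 38.6 med [600.   39.8  34.3] wh 19.5 12.3 yaw 73.9
t 32.6 pos [585.3 268.8 205.7] yaw -15.11 off now-axes [-0.05 -0.01  3.79] spin -0.02 off after spin [-0.05 -0.01  3.79] op 47.075516130204015 tip 72.6 q [-0.5   0.47 -0.04  1.76  0.02  0.91 -2.38]
```

View pics/w5.png

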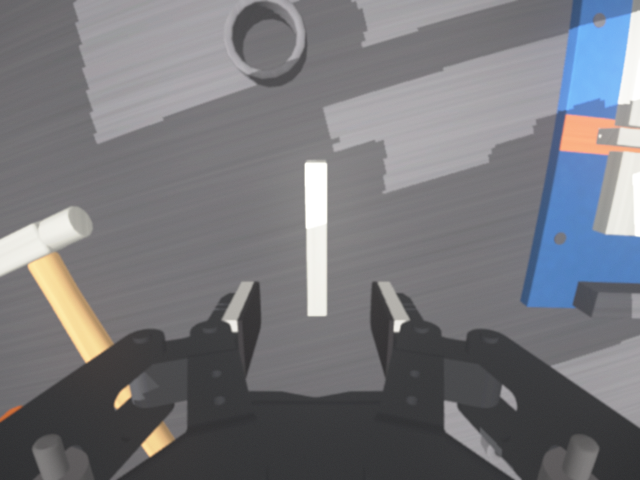

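The wrist view shows the bridge centred and upright at (316,237) between the fingers.

>>> {"name": "drive_tool", "arguments": {
  "steps": [
    {"offset":[-0.04,0.01,0.7],"spin":-0.06,"fingers":0.55},
    {"offset":[0,0,0.9],"spin":0,"fingers":0.55},
    {"offset":[0,0,0.9],"spin":0,"fingers":0.55},
    {"offset":[0,0,0.9],"spin":0,"fingers":0.55},
    {"offset":[0,0,0.4],"spin":0,"fingers":0.55},
    {"offset":[0,0,0],"spin":0,"fingers":0},
    {"offset":[0,0,0],"spin":0,"fingers":0},
    {"offset":[0,0,0],"spin":0,"fingers":0},
    {"offset":[0,0,0],"spin":0,"fingers":0},
    {"offset":[0,0,0],"spin":0,"fingers":0},
    {"offset":[0,0,0],"spin":0,"fingers":0},
    {"offset":[0,0,0],"spin":0,"fingers":0}
  ],
  "force": 70
}}

```text
time_s: 33.8
eef_pos: [584.6, 269.8, 93.2]
tcp_rot: [[0.967, -0.254, 0.002], [-0.254, -0.967, 0.001], [0.001, -0.001, -1.0]]
force: [-0.7, -2.0, 7.7]
opening: 12.3
finger_force: 70.0
```

```bash
python3 p.py 592 13.2 180 -17.7
```

```text
t 33.8 pos [584.6 269.8  93.2] yaw -14.73 off now-axes [ 2.42  8.21 -2.9 ] spin 0.59 off after spin [ 2.84  8.07 -2.89] op 12.333291269844146 tip 72.6 q [-0.5   0.62 -0.04  1.82  0.04  0.7  -2.39]
```

>>> {"name": "drive_tool", "arguments": {
  "steps": [
    {"offset":[0,0,-0.4],"spin":0,"fingers":0},
    {"offset":[0,0,-0.8],"spin":0,"fingers":0},
    {"offset":[0,0,-0.9],"spin":0,"fingers":0},
    {"offset":[0,0,-0.8],"spin":0.6,"fingers":0},
    {"offset":[0.25,0.7,0],"spin":0,"fingers":0},
    {"offset":[0.32,0.9,0],"spin":0,"fingers":0},
    {"offset":[0.32,0.9,0],"spin":0,"fingers":0},
    {"offset":[0.32,0.9,0],"spin":0,"fingers":0},
    {"offset":[0.32,0.9,0],"spin":0,"fingers":0},
    {"offset":[0.32,0.9,0],"spin":0,"fingers":0},
    {"offset":[0.32,0.9,0],"spin":0,"fingers":0},
    {"offset":[0.32,0.9,0],"spin":0,"fingers":0},
    {"offset":[0.25,0.7,0],"spin":0,"fingers":0},
    {"offset":[0.1,0.35,0],"spin":0,"fingers":0},
    {"offset":[0,0,0],"spin":0,"fingers":0},
    {"offset":[0,0,0],"spin":0,"fingers":0},
    {"offset":[0,0,0],"spin":0,"fingers":0}
  ]
}}

```text
time_s: 35.5
eef_pos: [591.6, 15.2, 179.0]
tcp_rot: [[0.953, -0.303, 0.0], [-0.303, -0.953, 0.001], [-0.0, -0.001, -1.0]]
force: [-0.2, 0.1, -4.7]
opening: 12.1
finger_force: 68.8
```

```bash
python3 p.py 592 13.2 121 -17.7
python3 - <<'E'
from m import *
meas('wrist',['bridge','long_plate','spacer_bar']);meas('side',['bridge']);snap('side','s6.png')
E
```

```text
t 35.5 pos [591.6  15.2 179. ] yaw -17.61 off now-axes [0.03 0.06 1.93] spin 0.02 off after spin [0.03 0.06 1.93] op 12.089018431716624 tip 72.6 q [-0.14  0.43  0.01  1.9  -0.01  0.81 -2.01]
wrist bridge 0.72 px 316.0 278.0 n 7839 ztop 124.7 c 599.9 12.5 med [605.   10.9 123.9] wh 91.0 14.1 yaw -17.6
wrist long_plate 0.6 px 588.0 143.0 n 7236 ztop 16.3 c 601.1 -187.1 med [ 601.  -180.7   15.5] wh 90.2 45.1 yaw -70.8
wrist long_plate 0.59 px 319.0 143.0 n 8367 ztop 28.2 c 643.7 -3.1 med [653.3  -6.5  27.3] wh 91.2 44.2 yaw -17.5
wrist spacer_bar 0.57 px 320.0 246.0 n 1394 ztop 34.9 c 592.0 12.9 med [592.   11.8  34.1] wh 70.3 12.3 yaw 72.3
side bridge 0.92 px 307.0 220.0 n 151 ztop 123.5 c 586.5 19.0 med [562.9  27.4 123. ] wh 100.1 14.3 yaw -17.4
```

View pics/s6.png

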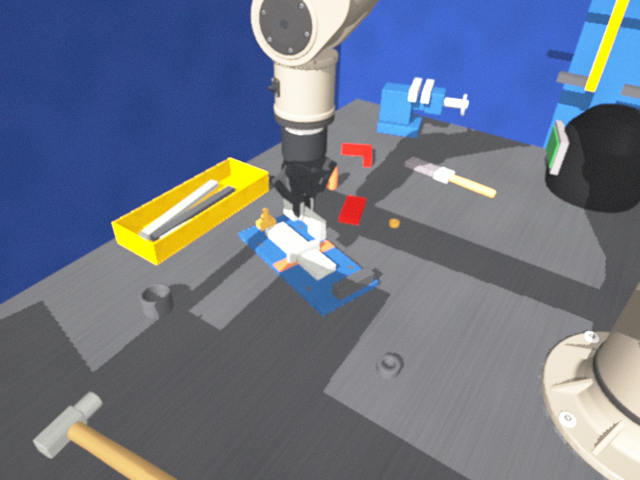

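The side view shows the bridge held level above the joint at (307,222), lined up across the plates.

>>> {"name": "drive_tool", "arguments": {
  "steps": [
    {"offset":[0.05,0.05,0.4],"spin":0,"fingers":0},
    {"offset":[0,0,0.6],"spin":0,"fingers":0},
    {"offset":[0,0,0.5],"spin":0,"fingers":0},
    {"offset":[0,0,0.25],"spin":0,"fingers":0},
    {"offset":[0,0,0.1],"spin":0,"fingers":0},
    {"offset":[0,0,0],"spin":0,"fingers":0},
    {"offset":[0,0,0],"spin":0,"fingers":0},
    {"offset":[0,0,0],"spin":0,"fingers":0}
  ]
}}

```text
time_s: 36.65
eef_pos: [593.0, 11.8, 124.0]
tcp_rot: [[0.953, -0.304, 0.001], [-0.304, -0.953, 0.0], [0.001, -0.0, -1.0]]
force: [0.2, 0.2, -4.3]
opening: 12.2
finger_force: 68.7
```

```bash
python3 p.py 592.3 12.9 120.2 -17.7
python3 - <<'E'
from m import *
meas('side',['bridge']);meas('scene',['bridge'])
E
```

```text
t 36.65 pos [593.   11.8 124. ] yaw -17.72 off now-axes [-0.03 -0.03  0.13] spin -0.0 off after spin [-0.03 -0.03  0.13] op 12.242112138651958 tip 72.6 q [-0.14  0.51  0.01  1.93 -0.01  0.7  -2.  ]
side bridge 0.56 px 308.0 244.0 n 161 ztop 69.0 c 567.0 21.8 med [564.3  23.6  68.4] wh 56.4 16.5 yaw -21.4
scene bridge 0.79 px 326.0 251.0 n 179 ztop 69.6 c 615.1 6.6 med [620.5   4.7  68.6] wh 63.9 13.9 yaw -18.3
```

>>> {"name": "drive_tool", "arguments": {
  "steps": [
    {"offset":[-0.02,-0.03,0.07],"spin":0,"fingers":0},
    {"offset":[0,0,0.05],"spin":0,"fingers":0},
    {"offset":[0,0,0],"spin":0,"fingers":0},
    {"offset":[0,0,0],"spin":0,"fingers":0}
  ]
}}

```text
time_s: 37.25
eef_pos: [592.3, 13.0, 120.2]
tcp_rot: [[0.953, -0.304, 0.0], [-0.304, -0.953, 0.0], [-0.0, -0.0, -1.0]]
force: [-3.2, 0.5, 7.3]
opening: 12.7
finger_force: 70.3
```

```bash
python3 p.py 592.3 12.9 120.2 -17.7
python3 - <<'E'
from m import *
meas('scene',['bridge'])
E
```

```text
t 37.25 pos [592.3  13.  120.2] yaw -17.71 off now-axes [ 0.  0. -0.] spin -0.0 off after spin [ 0.  0. -0.] op 12.66157765310266 tip 72.6 q [-0.14  0.52  0.01  1.93 -0.01  0.69 -2.  ]
scene bridge 0.74 px 326.0 253.0 n 153 ztop 65.8 c 617.3 6.9 med [622.3   5.9  64.9] wh 57.4 13.9 yaw -17.6
```

Contact shows at the right height, so I release gently and back off.

>>> {"name": "drive_tool", "arguments": {
  "steps": [
    {"offset":[0,0,0],"spin":0,"fingers":0.18},
    {"offset":[0,0,0],"spin":0,"fingers":0.24},
    {"offset":[0,0,0],"spin":0,"fingers":0.32},
    {"offset":[0,0,0],"spin":0,"fingers":0.42},
    {"offset":[0,0,0],"spin":0,"fingers":0.5},
    {"offset":[0,0,0],"spin":0,"fingers":0.5},
    {"offset":[0,0,-0.3],"spin":0,"fingers":0.5},
    {"offset":[0,0,-0.7],"spin":0,"fingers":0.5},
    {"offset":[0,0,-0.9],"spin":0,"fingers":0.5},
    {"offset":[0,0,-0.9],"spin":0,"fingers":0.5},
    {"offset":[0,0,-0.9],"spin":0,"fingers":0.5},
    {"offset":[0,0,-0.9],"spin":0,"fingers":0.5},
    {"offset":[0,0,0],"spin":0,"fingers":0.5}
  ]
}}

```text
time_s: 38.65
eef_pos: [593.7, 12.8, 262.2]
tcp_rot: [[0.953, -0.304, 0.006], [-0.304, -0.953, 0.001], [0.005, -0.003, -1.0]]
force: [0.1, -0.9, -0.2]
opening: 42.7
finger_force: 0.0
```

Run:
```python
from m import *
meas('wrist',['bridge','long_plate','short_plate','spacer_bar','fixture']);meas('scene',['bridge']);snap('wrist','w7.png')
```

```text
wrist bridge 0.6 px 317.0 229.0 n 2490 ztop 66.0 c 591.9 12.6 med [594.5  11.8  65.1] wh 109.9 13.8 yaw -17.9
wrist long_plate 0.81 px 527.0 143.0 n 4991 ztop 16.5 c 601.7 -189.0 med [ 602.3 -187.9   15.5] wh 94.2 44.6 yaw -70.6
wrist long_plate 0.61 px 316.0 152.0 n 4766 ztop 28.2 c 644.0 -3.3 med [650.3  -5.1  27.3] wh 91.2 44.1 yaw -17.6
wrist short_plate 0.72 px 316.0 265.0 n 1865 ztop 28.0 c 553.8 25.0 med [555.6  24.9  27.1] wh 62.1 43.1 yaw -17.0
wrist spacer_bar 0.83 px 316.0 224.0 n 889 ztop 34.9 c 592.2 12.6 med [592.4  12.6  34.1] wh 69.7 12.1 yaw 72.3
wrist fixture 0.68 px 318.0 190.0 n 26723 ztop 13.3 c 591.9 11.1 med [614.8   3.7  12.3] wh 280.2 130.8 yaw -18.1
wrist fixture 0.54 px 332.0 351.0 n 1732 ztop 36.6 c 467.7 36.2 med [468.7  36.5  35.8] wh 77.3 23.1 yaw 72.0
scene bridge 0.96 px 334.0 241.0 n 338 ztop 65.9 c 592.0 14.4 med [594.3  14.5  64.9] wh 110.8 15.0 yaw -17.7
```

View pics/w7.png

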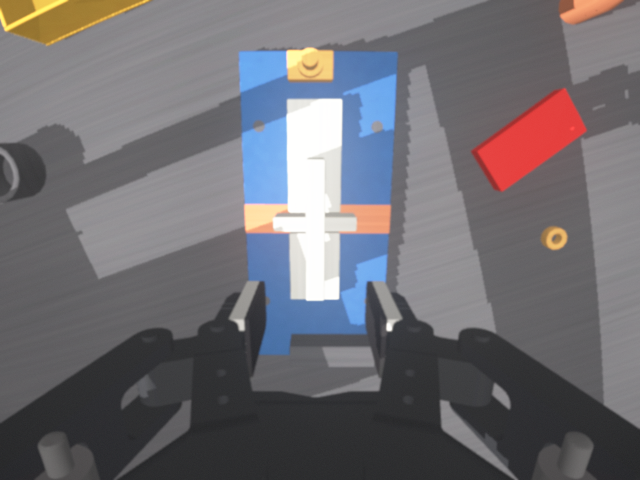

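The view shows the finished joint: the bridge at (316,229) is straight and centred across the bar at (316,223), with the long plate on the lug side and nothing touched by the robot.

```bash
python3 -c "
from workcell import arm
print(arm.sign_off())"
```

```text
the job is handed in; nothing more can be done
None
```

The weld test joint is fitted up as asked and handed in at about 39 s of the 104 s: spacer bar on the strip, long plate on the lug side and short plate on the end-block side (gaps about 3 mm), and the bridge centred across both with its notch over the bar; the judge returned no verdict.

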